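Work the long kick-down door stop

ROBOT

A 6-joint arm with a two-finger parallel gripper is mounted at the origin on the work surface. World frame = base frame: x ahead of the robot, y to its left, z up, the work surface at z = 0. Lengths are in m, angles in rad, forces in N, time in s.
With the tool pointing down it reaches from about 0.375 to 0.975 m from the base axis. Payload 3.8 kg.
Tool frame: the origin (TCP) lies on the mounting face of the last link; the fingertips stand 173 mm ahead of it and the grasp point (between the pads) lies 155 mm ahead of it; z points along the fingers, y is the direction in which the jaws open and shut (so a half turn about z gives the same grasp; the last joint's range is limited). The gripper opens to 85 mm and grips with 20 to 120 N. Pads are 22 mm wide; open, the fingers measure 114 mm over their backs; the gripper's body (76 mm by 85 mm) begins 54 mm behind the grasp point. The pads swing forward as they close: fully open they stand 13 mm farther back than shut.
Start: joints at [1.107, 0.264, 1.604, -0, 1.274, -0.037], TCP at [0.279, 0.614, 0.405] pointing down, gripper open.
Joint ranges: [-2.63, 2.63], [-0.94, 2.18], [0.31, 2.57], [-1.31, 4.45], [0, 2.66], [-2.55, 2.55]. Speed limits (rad/s): [2.57, 2.57, 3.14, 3.14, 3.14, 3.14].

INTERFACE

Orientations are given as a rotation vector (axis times angle).
In Python, from workcell import bot, imaging, order gives the robot as it stands. The module is installed in compiled form; this text tells all that it offers.
- The arm moves only by the shell command python3 -m creep 'ROWS' [OPENING] [FORCE]. ROWS is JSON, a list of rows, each an object with "slide": the shift along the tool's x, y, z each as a share of 25 mm, from -1 to 1, a list of three; "angular": the turn, a rotation vector about the tool's x, y, z each as a share of 4 degrees, from -1 to 1, a list of three. A call has 1 to 5 rows; each row shifts and turns the commanded pose from where the row before left it, along the tool's axes as they then stand; what a row does not reach is not made up. A row lasts 1/12 s, in which the tool goes at most 41.7 mm and 7.16 degrees, less where a joint would pass 70% of its speed; a pose out of reach is approached as far as the arm can. A call with a number of a shift or a turn outside -1 to 1 is refused whole. A call with a gripper value outside its range is refused whole. OPENING is the closure, from -1 (fully open) to 1 (shut), set as the call begins (- or left out, the last holds). The fingers move at their own pace and stop on an object; FORCE is the grip in N (left out, the last holds). Time passes only in rows, so rows that do not move let the fingers close. It gives the time, the measured TCP pose, the force and the opening at its end, in the units of the state.
- bot.read_state(): the state, without advancing time (a new reading comes with each control period).
- imaging.read_camera(name): name is "side" or "top" or "wrist"; returns (picture, depth): 480x640x3 uint8, red, green, blue; 480x640 float32, m along the optical axis (not along the pixel's ray), 0 where there is no reading.
- imaging.camera_model(name): a dict with "fovy" (degrees; the focal length in pixels is half the picture's height over the tangent of half this angle, whatever the lens; pixels are square), "cx", "cy" (the principal point, pixels), "k1" (the pictures are not rectified: a ray, as slopes to the right and down, at radius r is drawn at 1 + k1 r^2 times it, then the intrinsics apply), "camera_from_world" (4x4, takes a point from world to camera coordinates); the wrist camera has in their place "tool_from_camera" (4x4, takes a point from camera to tool coordinates, whose origin is the TCP and whose axes are the flange's). Camera axes: x right, y down, z forward; pixel columns grow to the right and rows downward; lengths in m; the calibration is good to about 2 mm. A picture is of the moment at which its call begins: read the wrist's pose just before it. camera_model takes no time and is no camera call.
- order.finish_job(): hands the job in, once; it reports no verdict.
The state is a dict: "time": time; "q": joint angles; "joint_vel": joint speeds; "joint_torque": joint torques, N m; "tool_pos": TCP position; "tcp_rot": TCP orientation; "wrist_force": force on the tool from outside, world axes, zero at the start; "torque": the same for the moment, N m; "width": opening from 0.0 (shut) to 1.0 (fully open).
Only numpy, scipy, OpenCV 4.12 (cv2) and the standard library are available. Lean on these libraries where they do the work, as an engineer would, in place of code of your own. Each camera call takes 0.05 s, during which the arm holds its last target.

TASK

Two steel kick-down door stops have been screwed to door offcuts so they can be tried before fitting. Try the one with the longer lever: push its lever fully down so the rubber foot is locked on its pad and keep it down for about a second, then lift it fully up again to the released position and leave it there. Leave the short stop's lever as it is, and do not knock the mug.

Things in the scene. Friction and masses are not known exactly. Their poses are not given: they have to be found in the camera images.
- long_foot (a point): Centre of the black rubber foot on the LONG door stop's steel lever: a cylinder 28 mm thick, 30 mm wide between its flat ends, axis along the level hinge pin. Own x: along the lever from hinge to foot; y: along the pin. The hinge is 110 mm back along -x and always 66 mm above the shelf. The lever points away from the robot, within 25 degrees. Foot height: 155 mm fully up, 38 mm fully down.
- long_lever (a joint): Long lever's angle, rad: 0 fully up, 1.207 fully down; elevation of the bar (14 mm wide, 7 thick) above level = 0.95 - value. Starts partly down. Stiff friction hinge, no spring: 3 to 5 N at the foot moves it, it stays where left; hard stops at both ends. Fixed stand: door offcut 100 mm high and wide 14 mm behind the hinge, 4 mm base board; down, the foot meets a pad 20 mm wide, 23 high.
- short_foot (a point): Foot centre of the SHORT door stop, to be left alone: same foot, hinge height and kind of stand, but its lever is only 65 mm from hinge to foot centre. Axes as for the long one. One stop stands left and one right of the shelf's middle, either way round.
- mug: Empty white ceramic mug, 80 mm across, 90 mm high, with a handle, standing loose on the shelf beyond the stops; origin at the centre of its underside, z up.
Not all that is in view belongs to the job. What is shaped like the part that bears long_foot but green is not meant.

How it is judged:
By the outcome, as a careful person would: the job done as asked, in the order asked, and still so for the second after the job is handed in, with the robot touching nothing.
It also fails if it takes over 45 s, if anything falls off the work surface, if the arm or the gripper's body presses on something with over 40 N, if the wrist force passes 120 N, or if a joint passes its speed limit or range.

## Working session

There is one attempt and no reset: what is moved stays moved. The work goes in short steps, Python scripts to look and compute and a shell command to move; the robot and the scene stay as the last step left them, time stands still between calls to the robot, and variables do not carry over. Pictures are saved under pics/ and viewed, and the job is handed in when it is done.

```bash
mkdir -p pics
python3 - <<'E'
from workcell import bot, imaging
import cv2,numpy as np
s=bot.read_state(); print(s)
for n in ["side","top","wrist"]:
    p,d=imaging.read_camera(n); cv2.imwrite(f"pics/{n}0.png",p[:,:,::-1]); np.save(f"pics/{n}0d.npy",d); print(n,imaging.camera_model(n))
E
```

```text
{'time': 0.0, 'q': array([ 1.10710890e+00,  2.64773996e-01,  1.60537854e+00, -2.34709640e-05,
        1.27370557e+00, -3.68833835e-02]), 'joint_vel': array([-1.15067490e-03, -1.16829577e-03,  1.95905065e-03,  7.25034509e-04,
        2.11740396e-03,  7.43091781e-05]), 'joint_torque': array([-5.94503344e-04, -5.15101612e+01, -3.67313898e+01, -2.91177466e-04,
        1.29959401e-02, -4.18195168e-05]), 'tool_pos': array([0.2792669 , 0.61414311, 0.40334509]), 'tcp_rot': array([-0.66522003, -3.06980229,  0.00345582]), 'wrist_force': array([-0.12872459, -0.21444104, -0.79773979]), 'torque': array([-0.04046183,  0.02471795,  0.04627368]), 'width': 0.9939742479937356}
side {'fovy': 57.802421271258375, 'cx': 319.5914576975912, 'cy': 236.66235448672683, 'k1': -0.0329154455166403, 'camera_from_world': array([[ 0.98123301, -0.19260081, -0.0093112 , -0.47322053],
       [-0.11641508, -0.55321603, -0.82486336,  0.20144768],
       [ 0.15371825,  0.81046712, -0.56525547,  0.94732704],
       [ 0.        ,  0.        ,  0.        ,  1.        ]])}
top {'fovy': 51.79140114305376, 'cx': 319.61448575566203, 'cy': 241.3122864243788, 'k1': -0.08945806039581825, 'camera_from_world': array([[-0.02833234, -0.99951397,  0.01300399,  0.0857272 ],
       [-0.99620685,  0.02716305, -0.08266852,  0.50121642],
       [ 0.08227511, -0.01529686, -0.99649225,  1.20472213],
       [ 0.        ,  0.        ,  0.        ,  1.        ]])}
wrist {'fovy': 68.99388034894383, 'cx': 323.86599356528296, 'cy': 243.2530343349226, 'k1': 0.004576134989819844, 'tool_from_camera': array([[-4.42578564e-04, -9.51015858e-01, -3.09141784e-01,
         7.91399565e-02],
       [ 9.99999441e-01, -1.24122554e-04, -1.04979597e-03,
        -5.60578006e-04],
       [ 9.60001150e-04, -3.09142076e-01,  9.51015381e-01,
         3.06768433e-02],
       [ 0.00000000e+00,  0.00000000e+00,  0.00000000e+00,
         1.00000000e+00]])}
```

View pics/side0.png

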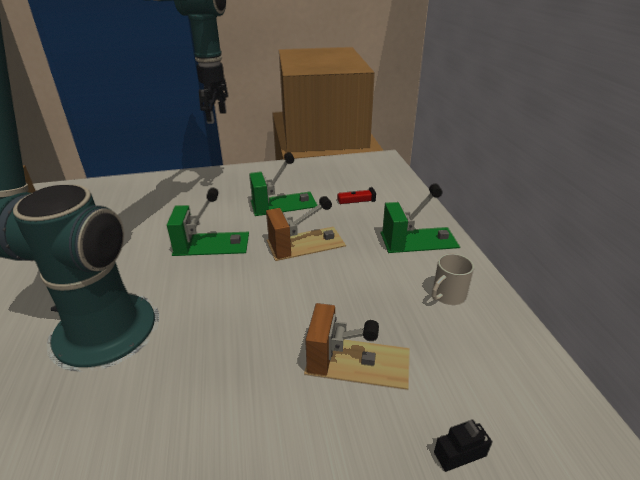

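View pics/top0.png

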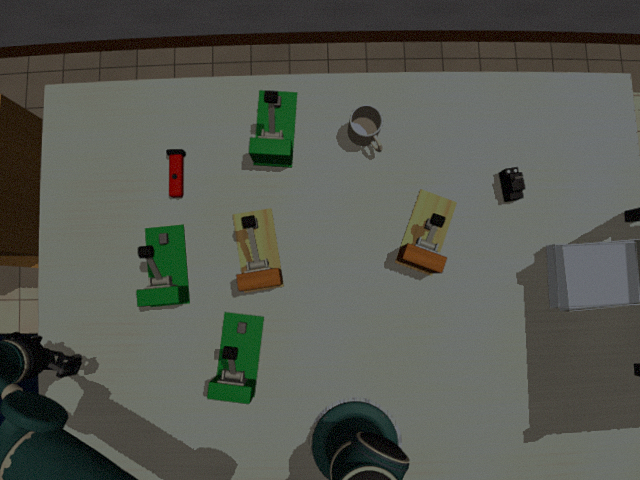

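View pics/wrist0.png

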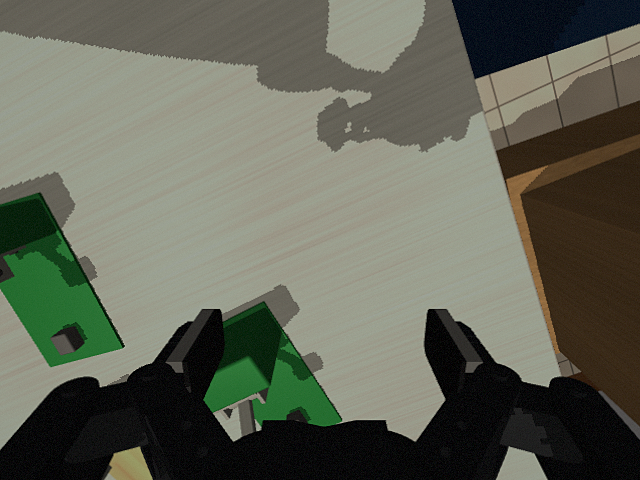

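Two stops have brown offcuts: A at top (258,250), with its foot at (249,222), and B at top (425,245), with its foot at (438,220). The other three are green decoys. A's lever looks longer, so I'll confirm that with crops and measurements.

```bash
cat > h.py <<'E'
import numpy as np,cv2
from workcell import imaging,bot
from scipy.spatial.transform import Rotation as R
def K(m):
    f=240/np.tan(np.radians(m['fovy']/2)); return np.array([[f,0,m['cx']],[0,f,m['cy']],[0,0,1]])
def ray(name,u,v,state=None):
    m=imaging.camera_model(name)
    p=cv2.undistortPoints(np.array([[[u,v]]],float),K(m),np.array([m['k1'],0,0,0.]))[0,0]
    d=np.array([p[0],p[1],1.])
    if name=='wrist':
        T=np.eye(4);T[:3,:3]=R.from_rotvec(state['tcp_rot']).as_matrix();T[:3,3]=state['tool_pos'];T=T@m['tool_from_camera']
    else: T=np.linalg.inv(m['camera_from_world'])
    return T[:3,3],T[:3,:3]@d
def pt(name,u,v,depth,state=None):
    o,d=ray(name,u,v,state); return o+d*depth
def plane(name,u,v,z,state=None):
    o,d=ray(name,u,v,state); return o+d*(z-o[2])/d[2]
def tri(a,b):
    (o1,d1),(o2,d2)=a,b
    A=np.c_[d1,-d2]; t=np.linalg.lstsq(A,o2-o1,rcond=None)[0]
    p,q=o1+d1*t[0],o2+d2*t[1]; return (p+q)/2,np.linalg.norm(p-q)
E
python3 - <<'E'
from h import *
t=cv2.imread('pics/top0.png');s=cv2.imread('pics/side0.png')
a=cv2.resize(t[195:305,220:300],None,fx=4,fy=4,interpolation=cv2.INTER_CUBIC)
b=cv2.resize(s[185:265,255:355],None,fx=4,fy=4,interpolation=cv2.INTER_CUBIC)
b=cv2.copyMakeBorder(b,0,a.shape[0]-b.shape[0],0,0,cv2.BORDER_CONSTANT)
cv2.imwrite('pics/crop.png',np.hstack([a,b]))
D={'top':np.load('pics/top0d.npy'),'side':np.load('pics/side0d.npy')}
I={'top':t,'side':s}
win={'A':{'top':(240,212,260,232),'side':(316,194,336,213)},'B':{'top':(428,210,448,232),'side':(360,316,384,344)}}
for k in win:
    c={}
    for n,(x0,y0,x1,y1) in win[k].items():
        g=I[n][y0:y1,x0:x1].max(2); mk=(g<45).astype(np.uint8)
        nb,l,st,ce=cv2.connectedComponentsWithStats(mk); i=1+np.argmax(st[1:,4])
        u,v=ce[i]+[x0,y0]; ys,xs=np.where(l==i); dd=np.median(D[n][ys+y0,xs+x0]); c[n]=(u,v)
        print(k,n,u.round(1),v.round(1),st[i],'surf',pt(n,u,v,dd).round(4))
    print(k,'tri',tri(ray('top',*c['top']),ray('side',*c['side'])))
# offcut tops (brown at z~0.1)
m=cv2.inRange(cv2.cvtColor(t,cv2.COLOR_BGR2HSV),(5,140,60),(16,255,255))
nb,l,st,ce=cv2.connectedComponentsWithStats(m)
for i in range(1,nb):
    if 150<st[i,4]<3000:
        r=cv2.minAreaRect(np.argwhere(l==i)[:,::-1].astype(np.float32)); bx=cv2.boxPoints(r)
        print(ce[i],st[i,4]); print(np.array([plane('top',u,v,0.1) for u,v in bx]).round(3))
print(plane('top',366,125,0.09),plane('side',453,268,0.09))
E
```

```text
A top 248.5 221.9 [  2   4  14  13 152] surf [0.5429 0.2333 0.1288]
A side 325.2 202.7 [  4   3  12  12 107] surf [0.5429 0.2265 0.1241]
A tri (array([0.54431559, 0.23445786, 0.11945013]), np.float64(0.0003811755665636413))
B top 437.0 220.0 [  2   3  15  14 151] surf [ 0.539  -0.2025  0.1035]
B side 370.5 330.2 [  3   4  16  21 262] surf [ 0.5375 -0.2119  0.1012]
B tri (array([ 0.54010742, -0.20500503,  0.09356649]), np.float64(0.00023888696037389096))
[424.10882353 257.60441176] 680
[[ 0.453 -0.116  0.1  ]
 [ 0.49  -0.132  0.1  ]
 [ 0.453 -0.223  0.1  ]
 [ 0.416 -0.207  0.1  ]]
[258.2        279.24965517] 725
[[0.427 0.268 0.1  ]
 [0.439 0.171 0.1  ]
 [0.398 0.165 0.1  ]
 [0.385 0.263 0.1  ]]
[ 0.77458355 -0.0463879   0.09      ] [ 0.77494011 -0.0595809   0.09      ]
```

View pics/crop.png

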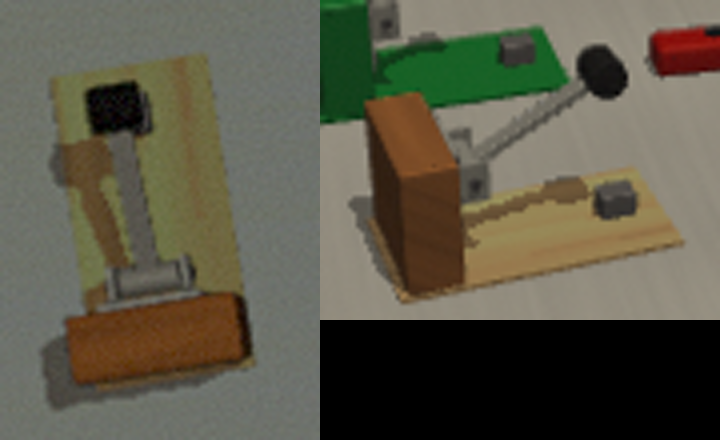

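A is the long stop. Its hinge-to-foot bar spans about 96 mm level and 53 mm rise, which makes 110 mm, and the hinge point agrees with the offcut. B measures about 65 mm. I'll grip the foot's flat ends with the jaws along the pin and carry it along its arc.

```bash
cat > go.py <<'E'
import sys
from h import *
def goal(p,yaw_deg):
    s=bot.read_state(); Rm=R.from_rotvec(s['tcp_rot']).as_matrix()
    c,n=np.cos(np.radians(yaw_deg)),np.sin(np.radians(yaw_deg))
    y=np.array([-n,c,0]); best=None
    for sg in (1,-1):
        z=np.array([0,0,-1.]); yy=sg*y; G=np.c_[np.cross(yy,z),yy,z]
        rv=R.from_matrix(Rm.T@G).as_rotvec(degrees=True)
        if best is None or np.linalg.norm(rv)<np.linalg.norm(best[0]): best=(rv,G)
    d=np.array(p)+[0,0,.155]-s['tool_pos']
    print('t',round(s['time'],2),'tcp',s['tool_pos'].round(4),'F',s['wrist_force'].round(1),'w',round(s['width'],3),'q6',s['q'].round(2))
    print('tool axes\n',Rm.round(3)); print('rot steps(4deg)',(best[0]/4).round(2),'deg',best[0].round(2))
    print('slide steps cur',(Rm.T@d/.025).round(2),'in goal axes',(best[1].T@d/.025).round(2))
if __name__=='__main__': goal([float(x) for x in sys.argv[1:4]],float(sys.argv[4]))
E
python3 go.py 0.544 0.2345 0.2 7
```

```text
t 0.15 tcp [0.2793 0.6142 0.4037] F [ 0.2 -1.  -0.3] w 1.0 q6 [ 1.11  0.26  1.61 -0.    1.27 -0.04]
tool axes
 [[-0.91   0.414 -0.001]
 [ 0.414  0.91  -0.002]
 [ 0.    -0.002 -1.   ]]
rot steps(4deg) [-0.02 -0.01 -7.86] deg [-1.000e-01 -3.000e-02 -3.145e+01]
slide steps cur [-15.93  -9.44   1.96] in goal axes [ -8.66 -16.37   1.95]
```

```bash
python3 -m creep '[{"slide":[-1,-0.6,0],"angular":[0,0,-1]},{"slide":[-1,-0.6,0],"angular":[0,0,-1]},{"slide":[-1,-0.7,0],"angular":[0,0,-1]},{"slide":[-1,-0.8,0],"angular":[0,0,-1]},{"slide":[-0.9,-0.9,0],"angular":[0,0,-1]}]' -1 30
python3 -m creep '[{"slide":[-0.8,-1,0],"angular":[0,0,-1]},{"slide":[-0.8,-1,0],"angular":[0,0,-1]},{"slide":[-0.7,-1,0],"angular":[0,0,-0.8]},{"slide":[-0.6,-1,0],"angular":[0,0,0]},{"slide":[-0.5,-1,0],"angular":[0,0,0]}]'
python3 go.py 0.544 0.2345 0.2 7
```

```text
time: 0.57
tool_pos: [0.3727, 0.4922, 0.4042]
tcp_rot: [-0.116, -3.139, 0.001]
wrist_force: [0.2, -0.1, -0.3]
width: 1.0
time: 0.98
tool_pos: [0.4631, 0.3699, 0.4044]
tcp_rot: [0.185, -3.136, 0.0]
wrist_force: [0.2, 0.3, 0.4]
width: 0.998
t 0.98 tcp [0.4631 0.3699 0.4044] F [0.2 0.3 0.4] w 0.998 q6 [ 0.63  0.11  1.79 -0.    1.25 -1.06]
tool axes
 [[-0.993 -0.117 -0.   ]
 [-0.117  0.993 -0.   ]
 [ 0.    -0.    -1.   ]]
rot steps(4deg) [-0.   -0.   -0.06] deg [-0.02 -0.01 -0.26]
slide steps cur [-2.58 -5.76  1.98] in goal axes [-2.55 -5.77  1.98]
```

```bash
python3 -m creep '[{"slide":[-0.6,-1,0],"angular":[0,0,0]},{"slide":[-0.6,-1,0],"angular":[0,0,0]},{"slide":[-0.6,-1,0],"angular":[0,0,0]},{"slide":[-0.5,-1,0],"angular":[0,0,0]},{"slide":[-0.3,-1,0],"angular":[0,0,0]}]'
python3 -m creep '[{"slide":[0,-0.7,0],"angular":[0,0,0]},{"slide":[0,0,0],"angular":[0,0,0]},{"slide":[0,0,0],"angular":[0,0,0]}]'
python3 go.py 0.544 0.2345 0.2 7
python3 - <<'E'
from h import *
s=bot.read_state()
for n in ['wrist','side']:
    p,d=imaging.read_camera(n); cv2.imwrite(f'pics/{n}1.png',p[:,:,::-1]); np.save(f'pics/{n}1d.npy',d)
np.save('pics/s1.npy',s,allow_pickle=True)
E
```

```text
time: 1.4
tool_pos: [0.5425, 0.2535, 0.4044]
tcp_rot: [-0.184, 3.136, -0.0]
wrist_force: [0.2, 1.4, 0.3]
width: 0.999
time: 1.65
tool_pos: [0.5436, 0.2367, 0.4043]
tcp_rot: [0.181, -3.136, -0.0]
wrist_force: [0.3, 0.1, 0.6]
width: 1.002
t 1.65 tcp [0.5436 0.2367 0.4043] F [0.3 0.1 0.6] w 1.002 q6 [ 0.37  0.11  1.79  0.    1.25 -1.32]
tool axes
 [[-0.993 -0.115 -0.001]
 [-0.115  0.993  0.   ]
 [ 0.001  0.    -1.   ]]
rot steps(4deg) [ 0.   -0.01 -0.09] deg [ 0.01 -0.04 -0.38]
slide steps cur [-0.01 -0.09  1.97] in goal axes [-0.   -0.09  1.97]
```

View pics/wrist1.png

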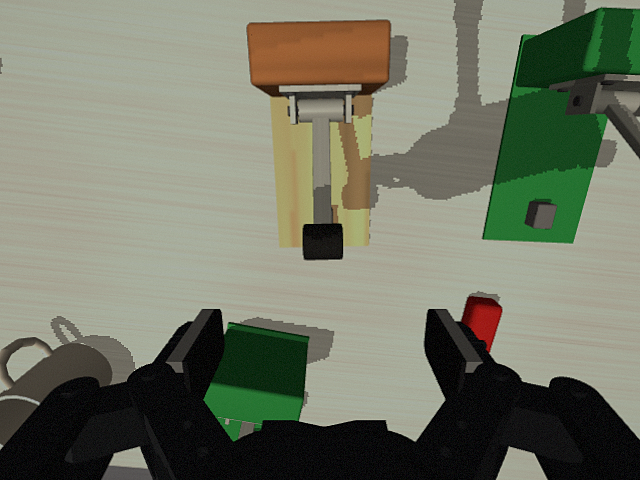

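View pics/side1.png

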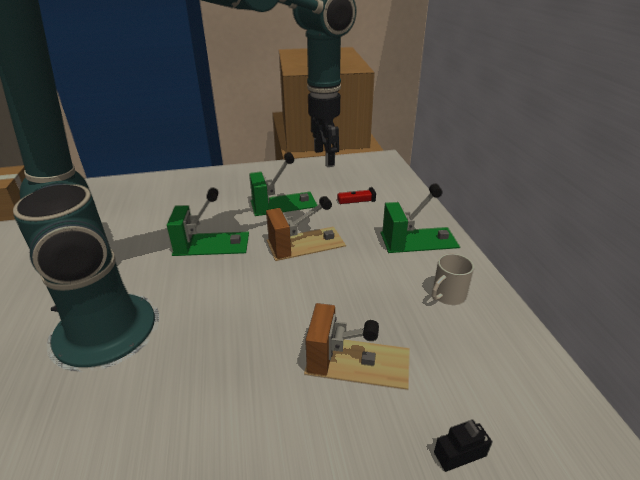

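The wrist view shows the foot at (323,242), the bar vertical in the picture (yaw agrees) and the jaws clear. I'll cross-check the foot's position from this view.

Run:
```python
from h import *
s=np.load('pics/s1.npy',allow_pickle=True).item();t=cv2.imread('pics/wrist1.png');d=np.load('pics/wrist1d.npy')
m=(t[220:264,298:350].max(2)<50).astype(np.uint8); n,l,st,ce=cv2.connectedComponentsWithStats(m);i=1+np.argmax(st[1:,4])
u,v=ce[i]+[298,220]; print(u,v,st[i]); print(plane('wrist',u,v,.125,s),pt('wrist',u,v,d[int(v),int(u)],s))
print('hinge barrel',pt('wrist',321,107,d[107,321],s))
```

```text
322.4458092485549 241.14161849710982 [   5    3   40   37 1384]
[0.54319438 0.23481278 0.125     ] [0.54072986 0.23456078 0.13280916]
hinge barrel [0.44750516 0.22250823 0.0736925 ]
```

```bash
python3 -m creep '[{"slide":[0,-0.1,1],"angular":[0,0,0]},{"slide":[0,0,1],"angular":[0,0,0]},{"slide":[0,0,1],"angular":[0,0,0]},{"slide":[0,0,1],"angular":[0,0,0]},{"slide":[0,0,0.8],"angular":[0,0,0]}]'
python3 -m creep '[{"slide":[0,0,0.5],"angular":[0,0,0]},{"slide":[0,0,0],"angular":[0,0,0]}]'
python3 -m creep '[{"slide":[0,0,0],"angular":[0,0,0]},{"slide":[0,0,0],"angular":[0,0,0]},{"slide":[0,0,0],"angular":[0,0,0]},{"slide":[0,0,0],"angular":[0,0,0]},{"slide":[0,0,0],"angular":[0,0,0]}]' 1 30
python3 -m creep '[{"slide":[0,0,0],"angular":[0,0,0]},{"slide":[0,0,0],"angular":[0,0,0]},{"slide":[0,0,0],"angular":[0,0,0]},{"slide":[0,0,0],"angular":[0,0,0]},{"slide":[0,0,0],"angular":[0,0,0]}]'
python3 - <<'E'
from h import *
p,d=imaging.read_camera('side'); cv2.imwrite('pics/side2.png',cv2.resize(p[140:270,220:420,::-1],None,fx=4,fy=4))
E
```

```text
time: 2.17
tool_pos: [0.5427, 0.2362, 0.2827]
tcp_rot: [0.188, -3.134, 0.0]
wrist_force: [-0.0, 0.0, -0.1]
width: 1.0
time: 2.33
tool_pos: [0.5419, 0.2355, 0.2686]
tcp_rot: [0.187, -3.13, 0.003]
wrist_force: [-0.5, -0.1, -0.7]
width: 1.001
time: 2.75
tool_pos: [0.5445, 0.2355, 0.2738]
tcp_rot: [-0.185, 3.133, 0.003]
wrist_force: [-0.2, -0.0, 2.0]
width: 0.35
time: 3.17
tool_pos: [0.5446, 0.2355, 0.2735]
tcp_rot: [-0.185, 3.133, 0.002]
wrist_force: [2.6, 3.5, 5.5]
width: 0.346
```

View pics/side2.png

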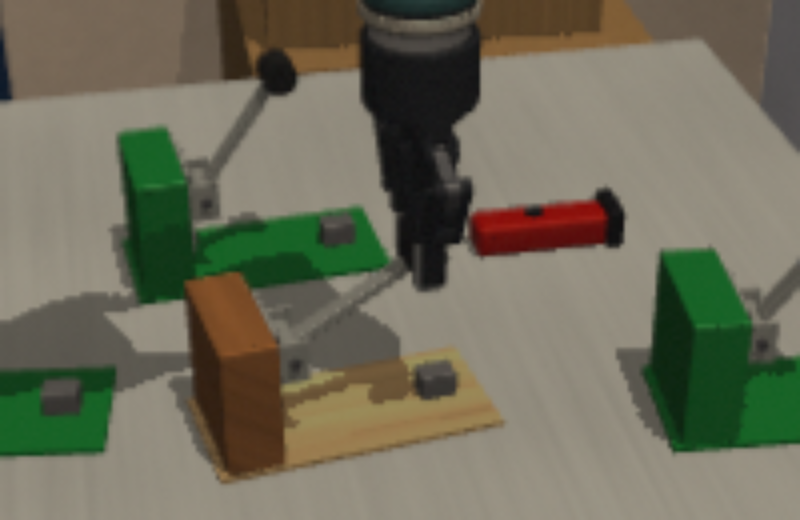

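The grip holds: width is 0.346 × 85 ≈ 29 mm, which fits the 30 mm foot. Next I'll take it down along the arc.

```bash
python3 -m creep '[{"slide":[-0.2,0,0.4],"angular":[0,0,0]},{"slide":[-0.16,0,0.4],"angular":[0,0,0]},{"slide":[-0.1,0,0.4],"angular":[0,0,0]},{"slide":[-0.07,0,0.4],"angular":[0,0,0]},{"slide":[-0.03,0,0.4],"angular":[0,0,0]}]'
python3 -m creep '[{"slide":[0,0,0.4],"angular":[0,0,0]},{"slide":[0.04,0,0.4],"angular":[0,0,0]},{"slide":[0.05,0,0.2],"angular":[0,0,0]},{"slide":[0.05,0,0.2],"angular":[0,0,0]}]'
python3 go.py 0.5546 0.2357 0.038 7
```

```text
time: 3.63
tool_pos: [0.5588, 0.2374, 0.2231]
tcp_rot: [-0.185, 3.133, 0.002]
wrist_force: [1.9, 4.5, 6.6]
width: 0.342
time: 3.97
tool_pos: [0.5556, 0.237, 0.193]
tcp_rot: [-0.185, 3.132, 0.002]
wrist_force: [2.5, 3.7, 5.2]
width: 0.347
t 3.97 tcp [0.5556 0.237  0.193 ] F [2.5 3.7 5.2] w 0.347 q6 [ 0.36  0.34  1.93  0.    0.86 -1.33]
tool axes
 [[-0.993 -0.118  0.004]
 [-0.118  0.993  0.002]
 [-0.004  0.001 -1.   ]]
rot steps(4deg) [ 0.02  0.06 -0.06] deg [ 0.07  0.24 -0.22]
slide steps cur [ 0.05 -0.05  0.  ] in goal axes [ 0.05 -0.05  0.  ]
```

```bash
python3 -m creep '[{"slide":[0.02,0,0.1],"angular":[0,0,0]},{"slide":[0.0,0,0],"angular":[0,0,0]}]'
python3 -m creep '[{"slide":[0.02,0,0.1],"angular":[0,0,0]},{"slide":[0.0,0,0],"angular":[0,0,0]}]'
```

```text
time: 4.13
tool_pos: [0.5551, 0.2369, 0.1909]
tcp_rot: [-0.186, 3.132, 0.002]
wrist_force: [2.9, 4.6, 3.8]
width: 0.346
time: 4.3
tool_pos: [0.555, 0.237, 0.1907]
tcp_rot: [-0.186, 3.132, 0.002]
wrist_force: [-1.5, 1.8, 18.4]
width: 0.345
```

The force rose to 18 N with no more travel, so the lever is at the stop. I'll hold it there and look.

```bash
Z='[{"slide":[0,0,0],"angular":[0,0,0]},{"slide":[0,0,0],"angular":[0,0,0]},{"slide":[0,0,0],"angular":[0,0,0]},{"slide":[0,0,0],"angular":[0,0,0]},{"slide":[0,0,0],"angular":[0,0,0]}]'
python3 -m creep '[{"slide":[0,0,0.06],"angular":[0,0,0]},{"slide":[0,0,0],"angular":[0,0,0]},{"slide":[0,0,0],"angular":[0,0,0]},{"slide":[0,0,0],"angular":[0,0,0]},{"slide":[0,0,0],"angular":[0,0,0]}]'
python3 -m creep '[{"slide":[0,0,0],"angular":[0,0,0]},{"slide":[0,0,0],"angular":[0,0,0]},{"slide":[0,0,0],"angular":[0,0,0]},{"slide":[0,0,0],"angular":[0,0,0]},{"slide":[0,0,0],"angular":[0,0,0]}]'
python3 - <<'E'
from h import *
p,d=imaging.read_camera('side'); cv2.imwrite('pics/side3.png',cv2.resize(p[140:270,220:420,::-1],None,fx=4,fy=4))
E
```

```text
time: 4.72
tool_pos: [0.555, 0.237, 0.1906]
tcp_rot: [-0.186, 3.131, 0.002]
wrist_force: [-5.3, 1.3, 27.1]
width: 0.345
time: 5.13
tool_pos: [0.555, 0.237, 0.1905]
tcp_rot: [-0.186, 3.131, 0.002]
wrist_force: [-5.6, 0.9, 25.5]
width: 0.346
```

View pics/side3.png

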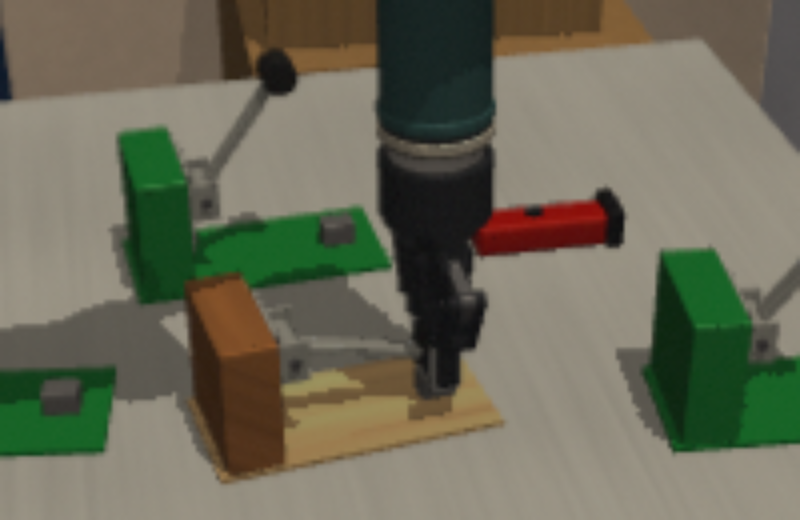

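The side view shows the bar below level and the foot on the pad, near (435,385) in the crop. The drop was 83 mm against 81.5 expected. I'll hold a little longer and then lift along the arc.

```bash
python3 -m creep '[{"slide":[0,0,0],"angular":[0,0,0]},{"slide":[0,0,0],"angular":[0,0,0]},{"slide":[0,0,0],"angular":[0,0,0]},{"slide":[0,0,0],"angular":[0,0,0]},{"slide":[0,0,0],"angular":[0,0,0]}]'
python3 -m creep '[{"slide":[-0.1,0,-0.6],"angular":[0,0,0]},{"slide":[-0.06,0,-0.6],"angular":[0,0,0]},{"slide":[0.02,0,-0.6],"angular":[0,0,0]},{"slide":[0.11,0,-0.6],"angular":[0,0,0]},{"slide":[0.2,0,-0.6],"angular":[0,0,0]}]'
python3 -m creep '[{"slide":[0.24,0,-0.48],"angular":[0,0,0]},{"slide":[0.31,0,-0.48],"angular":[0,0,0]},{"slide":[0.34,0,-0.4],"angular":[0,0,0]},{"slide":[0.34,0,-0.32],"angular":[0,0,0]},{"slide":[0,0,0],"angular":[0,0,0]}]'
python3 go.py 0.513 0.2305 0.1555 7
```

```text
time: 5.6
tool_pos: [0.555, 0.237, 0.1905]
tcp_rot: [-0.186, 3.132, 0.002]
wrist_force: [-5.1, 0.6, 24.6]
width: 0.348
time: 6.02
tool_pos: [0.5486, 0.2361, 0.2595]
tcp_rot: [0.185, -3.135, -0.001]
wrist_force: [1.3, 4.8, -7.8]
width: 0.343
time: 6.43
tool_pos: [0.5169, 0.232, 0.3027]
tcp_rot: [0.185, -3.134, -0.0]
wrist_force: [-2.5, 2.9, -0.8]
width: 0.341
t 6.43 tcp [0.5169 0.232  0.3027] F [-2.5  2.9 -0.8] w 0.341 q6 [ 0.38  0.15  1.94  0.    1.06 -1.31]
tool axes
 [[-0.993 -0.118 -0.002]
 [-0.118  0.993 -0.   ]
 [ 0.002  0.    -1.   ]]
rot steps(4deg) [ 0.   -0.03 -0.06] deg [ 0.01 -0.12 -0.24]
slide steps cur [ 0.16 -0.04 -0.31] in goal axes [ 0.16 -0.04 -0.31]
```

```bash
python3 -m creep '[{"slide":[0.28,0,-0.22],"angular":[0,0,0]},{"slide":[0.08,0,-0.06],"angular":[0,0,0]},{"slide":[0,0,0],"angular":[0,0,0]}]'
python3 -m creep '[{"slide":[0.08,0,-0.06],"angular":[0,0,0]},{"slide":[0.0,0,0],"angular":[0,0,0]}]'
python3 go.py 0.513 0.2305 0.1555 7
```

```text
time: 6.68
tool_pos: [0.5088, 0.2309, 0.3089]
tcp_rot: [0.185, -3.134, 0.0]
wrist_force: [-1.8, 3.5, -4.2]
width: 0.347
time: 6.85
tool_pos: [0.507, 0.2307, 0.3101]
tcp_rot: [0.185, -3.134, 0.0]
wrist_force: [-0.7, 5.0, -7.5]
width: 0.347
t 6.85 tcp [0.507  0.2307 0.3101] F [-0.7  5.  -7.5] w 0.347 q6 [ 0.38  0.12  1.95  0.    1.07 -1.31]
tool axes
 [[-0.993 -0.117 -0.002]
 [-0.117  0.993 -0.   ]
 [ 0.002 -0.    -1.   ]]
rot steps(4deg) [-0.   -0.03 -0.06] deg [-0.01 -0.12 -0.26]
slide steps cur [-0.24 -0.03 -0.02] in goal axes [-0.24 -0.04 -0.02]
```

```bash
python3 -m creep '[{"slide":[0.08,0,-0.06],"angular":[0,0,0]},{"slide":[0.0,0,0],"angular":[0,0,0]}]'
python3 -m creep '[{"slide":[0.08,0,-0.06],"angular":[0,0,0]},{"slide":[0.0,0,0],"angular":[0,0,0]}]'
python3 -m creep '[{"slide":[0.08,0,-0.06],"angular":[0,0,0]},{"slide":[0.0,0,0],"angular":[0,0,0]}]'
```

```text
time: 7.02
tool_pos: [0.5055, 0.2305, 0.3111]
tcp_rot: [0.185, -3.136, 0.0]
wrist_force: [4.0, 6.4, -14.6]
width: 0.346
time: 7.18
tool_pos: [0.5047, 0.2303, 0.3112]
tcp_rot: [-0.185, 3.132, 0.001]
wrist_force: [13.3, 7.5, -27.1]
width: 0.349
time: 7.35
tool_pos: [0.5033, 0.2301, 0.3122]
tcp_rot: [-0.184, 3.131, 0.001]
wrist_force: [17.9, 8.2, -30.8]
width: 0.34
```

Force passed 30 N with travel stalling, so the lever is at the upper stop. I'll release and back straight up.

```bash
python3 -m creep '[{"slide":[0,0,0],"angular":[0,0,0]},{"slide":[0,0,0],"angular":[0,0,0]},{"slide":[0,0,0],"angular":[0,0,0]}]'
python3 -m creep '[{"slide":[0,0,0],"angular":[0,0,0]},{"slide":[0,0,0],"angular":[0,0,0]},{"slide":[0,0,0],"angular":[0,0,0]},{"slide":[0,0,0],"angular":[0,0,0]},{"slide":[0,0,0],"angular":[0,0,0]}]' -1
python3 -m creep '[{"slide":[0,0,0],"angular":[0,0,0]},{"slide":[0,0,0],"angular":[0,0,0]},{"slide":[0,0,0],"angular":[0,0,0]}]'
python3 -m creep '[{"slide":[0,0,-0.5],"angular":[0,0,0]},{"slide":[0,0,-1],"angular":[0,0,0]},{"slide":[0,0,-1],"angular":[0,0,0]},{"slide":[0,0,-1],"angular":[0,0,0]},{"slide":[0,0,-1],"angular":[0,0,0]}]'
python3 - <<'E'
from h import *
s=bot.read_state();out=[]
for n in ['wrist','side','top']:
    p,d=imaging.read_camera(n); cv2.imwrite(f'pics/{n}4.png',p[:,:,::-1]); np.save(f'pics/{n}4d.npy',d)
np.save('pics/s4.npy',s,allow_pickle=True)
a=cv2.imread('pics/side4.png')
cv2.imwrite('pics/crop4.png',cv2.resize(a[140:270,220:420],None,fx=4,fy=4))
E
```

```text
time: 7.6
tool_pos: [0.5034, 0.2301, 0.3122]
tcp_rot: [-0.184, 3.131, 0.001]
wrist_force: [17.6, 9.0, -29.7]
width: 0.341
time: 8.02
tool_pos: [0.5019, 0.2299, 0.3168]
tcp_rot: [-0.184, 3.135, 0.0]
wrist_force: [0.1, 1.0, -0.2]
width: 0.996
time: 8.27
tool_pos: [0.5015, 0.23, 0.316]
tcp_rot: [-0.185, 3.136, 0.0]
wrist_force: [1.5, 0.9, -0.2]
width: 0.994
time: 8.68
tool_pos: [0.5014, 0.23, 0.4304]
tcp_rot: [-0.185, 3.136, 0.0]
wrist_force: [-0.1, 1.4, -0.0]
width: 1.004
```

View pics/crop4.png

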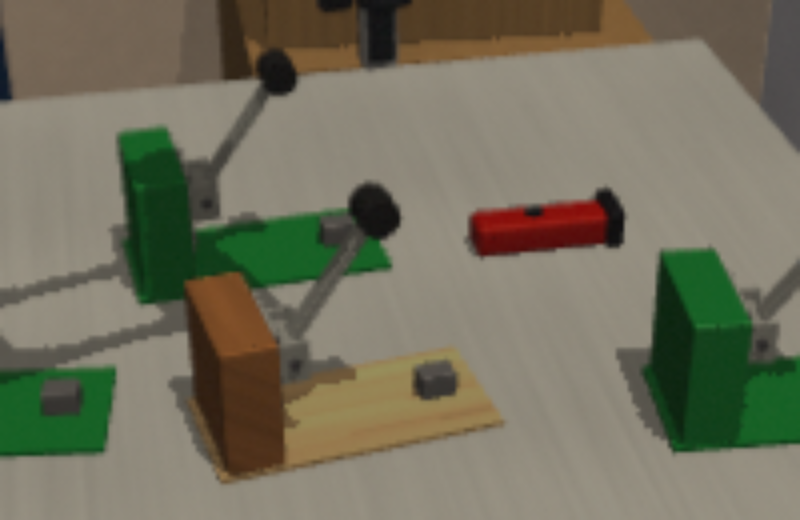

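View pics/wrist4.png

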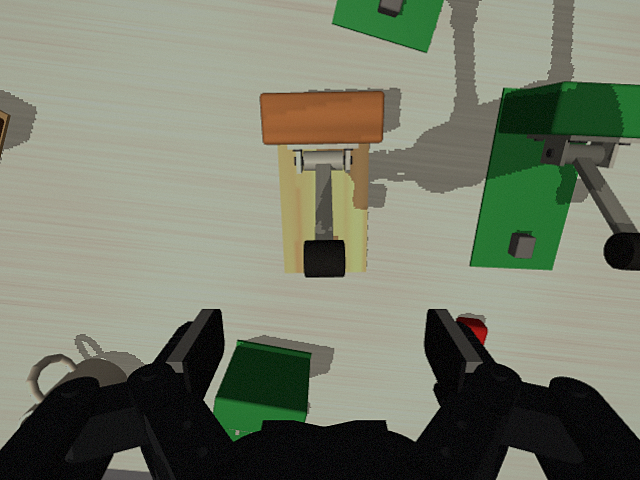

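View pics/side4.png

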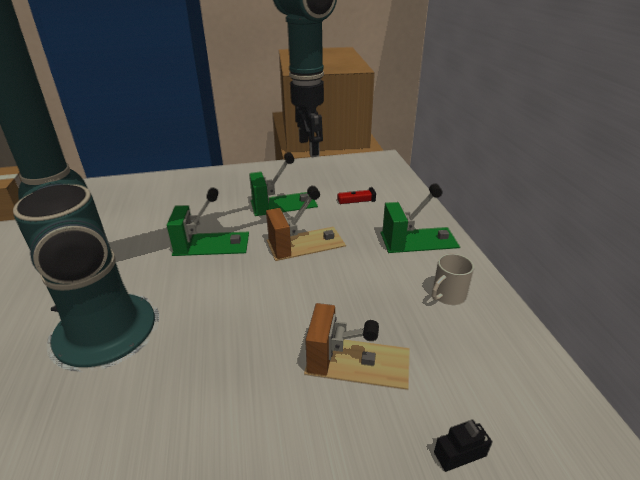

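The lever now stands up with its foot at side (313,192), and the gripper is clear above it. I'll triangulate the foot's height from the wrist and side views, since the arm may hide the top view. I'll also check the short foot.

Run:
```python
from h import *
s=np.load('pics/s4.npy',allow_pickle=True).item();c={}
for k,n,x0,y0,x1,y1 in [('A','wrist',298,232,352,284),('A','side',303,182,322,203),('B','side',360,316,384,344)]:
    t=cv2.imread(f'pics/{n}4.png'); d=np.load(f'pics/{n}4d.npy')
    m=(t[y0:y1,x0:x1].max(2)<(50 if n=='wrist' else 45)).astype(np.uint8); nb,l,st,ce=cv2.connectedComponentsWithStats(m);i=1+np.argmax(st[1:,4])
    c[k+n]=ce[i]+[x0,y0]; ys,xs=np.where(l==i); print(k,n,c[k+n],st[i],pt(n,*c[k+n],np.median(d[ys+y0,xs+x0]),s).round(4))
print(tri(ray('wrist',*c['Awrist'],s),ray('side',*c['Aside'])))
a=cv2.imread('pics/side0.png').astype(int);b=cv2.imread('pics/side4.png').astype(int)
for nm,(x0,y0,x1,y1) in dict(mug=(425,250,480,310),short=(295,295,420,395)).items(): print(nm,abs(a-b)[y0:y1,x0:x1].mean())
```

```text
A wrist [324.06536388 258.12803235] [   6    8   41   37 1484] [0.5088 0.2302 0.1668]
A side [313.19130435 192.68695652] [  5   5  12  13 115] [0.5105 0.2213 0.1605]
B side [370.52671756 330.15267176] [  3   4  16  21 262] [ 0.5376 -0.2115  0.1008]
(array([0.51254739, 0.23071375, 0.15540706]), np.float64(0.0008723036548508417))
mug 0.5142424242424243
short 0.5613866666666667
```

View pics/top4.png

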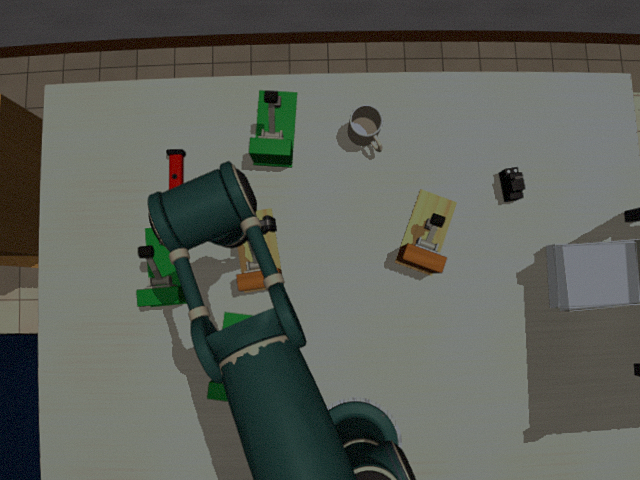

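The foot measures 155.4 mm high, which is fully up (155 mm given). The mug and the short stop are unchanged, and nothing is touching. I'll hand it in.

```bash
python3 -c "
from workcell import order
print(order.finish_job())"
```

```text
the job is handed in; nothing more can be done
None
```

The job is done and handed in at about 9 s. I gripped the long stop's foot by its flat ends and took the lever down to its stop. I held it there for about 1.3 s at 18–27 N, then lifted it to the upper stop (about 30 N at the wrist), let go and backed straight up.

- **Lever up:** the final check put the foot at 155.4 mm, against 155 mm for fully up, with the wrist and side views agreeing within 1 mm.
- **Lever down:** I judged this from the tool dropping 83 mm (81.5 expected), the force rise and the side view, because the gripper hid the foot itself.
- **Left alone:** the short stop's foot and the mug look unchanged in the side view. The gripper was clear of everything with only about 1 N of residual wrist force.
- **Checks:** none failed or disagreed.

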